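Switch on the portable cooking plate

TASK

Switch on the portable cooking plate under the saucepan: its black knob is locked at off, so push the knob down against its spring and, while it is down, turn it clockwise until its white pointer stands at the orange tab. Then let the knob spring back up, leaving the orange tab where it is, the saucepan on its plate and the things round about undisturbed.

Things in the scene. Friction and masses are not known exactly. Their poses are not given: they have to be found in the camera images.
- cooking_plate: white portable cooking plate, fixed to the worktop, 260 deep (x) x 200 wide (y) x 55 high, with a round hotplate (164 across) on the rear of its top and one black knob on the front. Origin at the centre of its underside, x axis to its rear, z up. The knob's upright axis is at x = -0.086, y = 0 of this frame, the hotplate's centre at x = 0.048.
- knob_top (a point): top centre of the knob's bar grip, on the turning axis, 99 mm above the worktop when up. The knob is a black disc (skirt) 60 across, its upper face 73 mm above the worktop, with an upright bar across its middle, 54 long, 12 thick, 26 above the skirt: fingers can straddle the bar and press on the skirt. The point's x axis runs along the bar towards the white pointer.
- knob_pointer (a point): outer end of the white pointer line, on the edge of the knob's skirt 30 mm from the axis, at the height of the skirt's upper face. When off it points to the rear of the cooking plate.
- knob (a joint): turning angle of the knob, rad: 0 is off (start), grows clockwise seen from above, end stop at 2.1. A lock blocks it at about 0.07 unless the knob is held down by more than 5 mm; the lock ends at about 0.45, from there it turns with the knob up or down and stays where it is left (friction 0.03 Nm).
- push (a joint): how far the knob is pushed down, m: 0 is up, 0.007 fully down. Spring: 5 N to start, 9 N when fully down; it springs back by itself when let go.
- marker (a joint): angle of the orange tab about the knob's axis, rad, in the same sense and from the same zero as the knob's angle: the knob's angle must be made equal to it. It differs from run to run (0.8 to 1.35). Stiff (0.2 Nm).
- marker_tip (a point): on the orange tab's middle line, 30 mm from the knob's axis, so straight under the pointer's end when the pointer stands at the tab. The tab is 8 mm wide, 3 mm high, lies flat on the cooking plate and sticks out 11 mm beyond the edge of the knob's skirt, on a thin steel ring under the knob.
- saucepan: steel saucepan without lid on the hotplate, 116 across, 62 high (rim about 123 mm above the worktop), a small black handle on either side. Origin at the centre of its underside.
- mug: white spotted mug, 93 high, left of the work; origin at its underside
- spice_jar: glass spice jar with a green cap, 46 across, 106 high, on the right; origin at its underside
- salt_shaker: salt shaker, 44 across, 90 high, on the right; origin at its underside

How it is judged:
On the way, in this order (a step that is already met when the one before it is completed fails the run):
1. the knob is pushed down at off (value of joint push above 0.0045 m and value of joint knob below 0.12 rad).
2. the knob is turned clockwise out of its lock while it is down (value of joint push above 0.003 m and value of joint knob above 0.2 rad).
At the end, for the whole second after the job is handed in: The pointer's end stands within 4 mm (about 7.5 degrees) of the orange tab's middle line, so within the tab's width; the knob is up (less than 1.5 mm down); the tab has not been moved by 4 mm; the saucepan stands level and still on the hotplate, its centre within 80 mm of the cooking plate's origin (horizontal distance between knob_pointer and marker_tip below 0.004 m and value of joint push below 0.0015 m and distance of marker_tip from where it was at the start of the episode below 0.004 m and horizontal distance between saucepan and cooking_plate below 0.08 m and angle between saucepan's own z axis and vertical below 0.05 rad and linear speed of saucepan below 0.02 m/s); the robot touches nothing.
It fails at once if the saucepan was shoved by more than 25 mm (distance of saucepan from where it was at the start of the episode above 0.025 m).
It fails at once if the orange tab was turned (more than 6 mm) (distance of marker_tip from where it was at the start of the episode above 0.006 m).
It fails at once if a thing standing round about was shoved by more than 25 mm or knocked over (distance of any of mug, spice_jar, salt_shaker from where it was at the start of the episode above 0.025 m or angle between any of mug, spice_jar, salt_shaker's own z axis and vertical above 0.5 rad).
It also fails if it takes over 51 s, if anything falls off the work surface, if the arm or the gripper's body presses on something with over 40 N, if the wrist force passes 120 N, or if a joint passes its speed limit or range.

ROBOT

A 6-joint arm with a two-finger parallel gripper is mounted at the origin on a cart in front of the work surface, level with it; the furniture and walls round the work are solid. World frame = base frame: x ahead of the robot, y to its left, z up, the work surface at z = 0. Lengths are in m, angles in rad, forces in N, time in s.
With the tool pointing down it reaches from about 0.4 to 0.825 m from the base axis. Payload 7 kg.
Tool frame: the origin (TCP) lies at the very end of the fingers, on their centre line; the grasp point (between the pads) lies arm.hold_point_z behind it (arm.hold_point_z is the distance from the TCP to the grasp point, in m); z points along the fingers, y is the line along which they close (so a half turn about z gives the same grasp; the last joint's range is limited). The gripper opens to 88 mm and grips with 3 to 60 N. Pads are 19 mm wide; open, the fingers measure 130 mm over their backs; the gripper's body (78 mm by 193 mm) begins 47 mm behind the grasp point.
Start: joints at [1.469, 0.359, 0.012, 0, -1.224, -0.288], TCP at [0.257, 0.624, 0.227] pointing down, gripper open.
Joint ranges: [-3.07, 3.07], [-1.43, 2.12], [-1.02, 1.25], [-3.03, 1.67], [-3.05, -0], [-3.03, 3.03]. Speed limits (rad/s): [2.39, 2.39, 3.01, 3.14, 3.14, 3.14].

INTERFACE

Orientations are given as [roll, pitch, yaw] about the fixed x, y, z axes, in that order (R = Rz(yaw) Ry(pitch) Rx(roll)).
In Python, from station import arm, cams, workorder gives the robot as it stands (arm), with the cameras (cams) and the job (workorder).
- The arm moves only by the tool nudge_tcp, called after "Emit:" as a command line: name --argument value ..., lists and objects as JSON in quotes. Schema: {"type":"object","properties":{"moves":{"type":"object","properties":{"jaw":{"type":"array","items":{"type":"number"},"minItems":1,"maxItems":20},"dx":{"type":"array","items":{"type":"number"},"minItems":1,"maxItems":20},"dy":{"type":"array","items":{"type":"number"},"minItems":1,"maxItems":20},"dz":{"type":"array","items":{"type":"number"},"minItems":1,"maxItems":20},"twist":{"type":"array","items":{"type":"number"},"minItems":1,"maxItems":20}},"additionalProperties":false,"required":["jaw","dx","dy","dz","twist"]},"grip_force":{"type":"number"},"only":{"type":"string"},"quiet":{"type":"boolean"},"lines":{"type":"string"}},"required":["moves"],"additionalProperties":false}. moves is an object with one list for each field, all of the same length, 1 to 20, a row being the entries at one place: jaw (the finger opening in m), dx, dy, dz (the shift in m), twist (a turn about the tool's z in rad); each row is the pose to reach, as a shift and turn from the pose commanded when the call began, along the tool's axes at that moment; what a row does not reach only later rows make up. A row lasts 1/12 s, in which the tool goes at most 0.0417 m and 0.125 rad, less where a joint would pass 70% of its speed; a pose out of reach is approached as far as the arm can. The fingers move at their own pace and stop on an object; grip_force is the grip in N (left out, the last holds). Time passes only in rows, so rows that do not move let the fingers close. The tool returns the time, the measured TCP pose, the force, the opening and the grip force at its end. only (a regular expression) keeps the lines of the reply that match it, lines (a string "A,B") keeps lines A to B, and quiet returns only ok. Input that does not fit is refused with a message, and nothing moves.
- arm.get_state(): the state, without advancing time (a new reading comes with each control period).
- cams.grab_frame(name): name is "scene" or "top"; returns the picture (384x512x3 uint8, red, green, blue); there is no depth.
- cams.camera_params(name): a dict with "fx", "fy", "cx", "cy" (pixels), "T" (4x4, takes a point from camera to world coordinates). Camera axes: x right, y down, z forward; pixel columns grow to the right and rows downward; lengths in m; the calibration is good to about 2 mm. A picture is of the moment at which its call begins. camera_params takes no time and is no camera call.
- workorder.job_done(): hands the job in; it is judged then, once.
The state is a dict: "t": time; "q": joint angles; "qd": joint speeds; "joint_efforts": joint torques, N m; "eef_pos": TCP position; "ee_rot": TCP orientation; "force": force on the tool from outside, world axes, zero at the start; "moment": the same for the moment, N m; "width": finger opening in m; "gripper_force": force on a finger pad.
Only numpy, scipy, OpenCV 4.12 (cv2) and the standard library are available. Lean on these libraries where they do the work, as an engineer would, in place of code of your own. Each camera call takes 0.05 s, during which the arm holds its last target. There are 200 camera calls.

## Working session

There is one attempt and no reset: what is moved stays moved. The work goes in short steps, Python scripts to look and compute and a tool call to move; the robot and the scene stay as the last step left them, time stands still between calls to the robot, and variables do not carry over. Pictures are saved under pics/ and viewed, at most 10 in all, crops included, and the job is handed in when it is done.

```bash
ls; mkdir -p pics
```

Run:
```python
from station import arm, cams, workorder
import cv2,numpy as np
for n in("scene","top"):
    cv2.imwrite(f"pics/{n}0.png",cams.grab_frame(n)[:,:,::-1]); p=cams.camera_params(n); print(n,p['fx'],p['fy'],p['cx'],p['cy'],np.round(p['T'],3).tolist())
s=arm.get_state();print(s['t'],s['eef_pos'],s['ee_rot'],s['width'],arm.hold_point_z)
```

```text
pics
station.py
scene 431.2104761696605 431.2104761696605 252.37042129239902 190.76166556872343 [[0.521, -0.545, 0.657, -0.431], [-0.853, -0.329, 0.404, -0.728], [-0.004, -0.771, -0.637, 0.989], [0.0, 0.0, 0.0, 1.0]]
top 378.532045214795 378.532045214795 257.81021322767316 187.5836200433571 [[-0.026, -0.993, 0.111, 0.376], [-1.0, 0.026, 0.001, -0.153], [-0.004, -0.111, -0.994, 1.272], [0.0, 0.0, 0.0, 1.0]]
0.1 [0.25637876 0.6239726  0.22571884] [ 3.14015526e+00 -1.22942646e-04 -3.89907083e-01] 0.0877513154388467 0.0188
```

View pics/scene0.png

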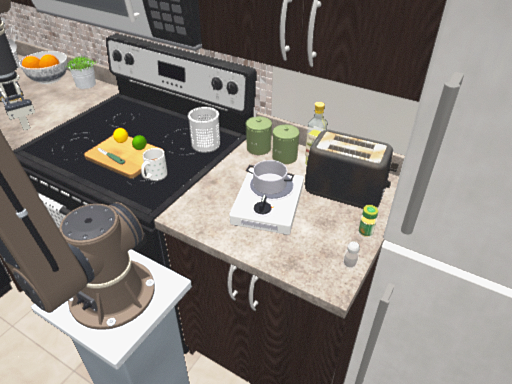

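View pics/top0.png

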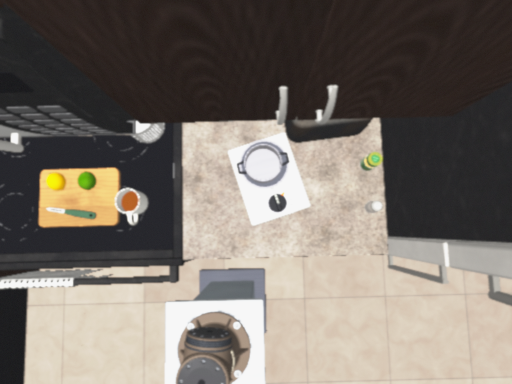

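The top picture shows the plate with corners near (228,150), (285,133), (310,207) and (252,225). The knob is near (277,203) and the pan near (264,164). I'll zoom in on the knob in both cameras.

Run:
```python
import cv2,numpy as np
a=cv2.imread('pics/top0.png')[180:230,252:312]; b=cv2.imread('pics/scene0.png')[190:235,235:295]
f=lambda i:cv2.resize(i,None,fx=6.5,fy=6.5,interpolation=cv2.INTER_NEAREST)
A,B=f(a),f(b);B=cv2.copyMakeBorder(B,0,A.shape[0]-B.shape[0],0,0,0)
cv2.imwrite('pics/z0.png',np.hstack([A,B]))
```

Create h.py:
```python
import numpy as np
from station import arm, cams, workorder
def ray(n,u,v,z):
    p=cams.camera_params(n);T=np.array(p['T']);d=T[:3,:3]@np.array([(u-p['cx'])/p['fx'],(v-p['cy'])/p['fy'],1]);o=T[:3,3]
    return o+d*(z-o[2])/d[2]
def proj(n,P):
    p=cams.camera_params(n);T=np.linalg.inv(np.array(p['T']));c=T[:3,:3]@np.array(P)+T[:3,3]
    return np.array([p['fx']*c[0]/c[2]+p['cx'],p['fy']*c[1]/c[2]+p['cy']])
```

Run:
```python
import cv2,numpy as np
from h import *
im=cv2.imread('pics/top0.png').astype(int)
# white plate mask
mn=im.min(2);sub=np.zeros(mn.shape,np.uint8);m=(mn>205);sub[128:230,222:316]=m[128:230,222:316]
n,l,st,c=cv2.connectedComponentsWithStats(sub);k=1+st[1:,4].argmax()
pts=cv2.findContours((l==k).astype(np.uint8),0,1)[0][0]
r=cv2.minAreaRect(pts);bx=cv2.boxPoints(r);print(r)
W=np.array([ray('top',u,v,.055) for u,v in bx]);print(W.round(4),W.mean(0),np.linalg.norm(np.diff(W,axis=0),axis=1))
# knob disc
d=np.zeros(mn.shape,np.uint8);d[190:216,264:292]=(im.max(2)<90)[190:216,264:292]
q=cv2.findContours(d,0,1)[0];q=max(q,key=cv2.contourArea);print(cv2.minEnclosingCircle(q),cv2.fitEllipse(cv2.convexHull(q)))
hsv=cv2.cvtColor(im.astype(np.uint8),cv2.COLOR_BGR2HSV)
o=(hsv[...,1]>70)&(hsv[...,0]<25)&(hsv[...,2]>100)
for nm in['top']:
    ys,xs=np.nonzero(o[185:222,260:296]);print([(x+260,y+185,im[y+185,x+260].tolist()) for x,y in zip(xs,ys)])
```

```text
((272.1000061035156, 172.79998779296875), (88.8600082397461, 73.68107604980469), 71.56505584716797)
[[ 0.6646 -0.0416  0.055 ]
 [ 0.7369 -0.2735  0.055 ]
 [ 0.4561 -0.3538  0.055 ]
 [ 0.3873 -0.1272  0.055 ]] [ 0.56122335 -0.19899909  0.055     ] [0.242912   0.29209129 0.23682979]
((277.3971862792969, 202.6401824951172), 7.806607246398926) ((277.2857971191406, 202.6392364501953), (14.848658561706543, 15.665962219238281), 169.0920867919922)
[(np.int64(283), np.int64(193), [159, 228, 247]), (np.int64(281), np.int64(194), [155, 196, 241]), (np.int64(282), np.int64(194), [119, 201, 247]), (np.int64(283), np.int64(194), [171, 227, 247]), (np.int64(281), np.int64(195), [88, 118, 172]), (np.int64(282), np.int64(195), [97, 144, 221])]
```

View pics/z0.png

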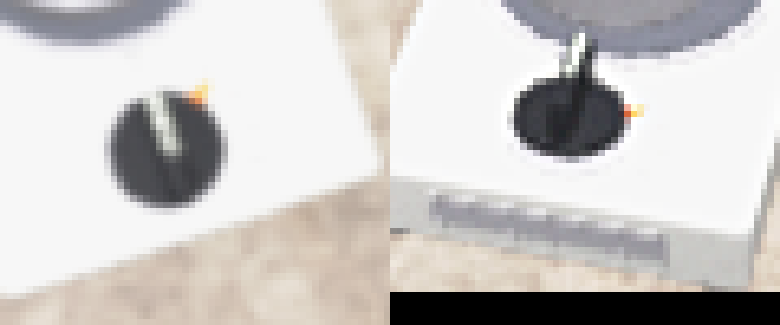

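The zoom shows the knob pointing to the rear of the plate, with its disc at top (277.4,202.7) and scene (262.8,208). The orange tab is at top (282.5,194) and scene (272,207). Next I'll measure the knob axis, the plate's yaw and the tab angle with both cameras.

Run:
```python
import cv2,numpy as np
from h import *
from scipy.optimize import least_squares
ims={n:cv2.imread(f'pics/{n}0.png').astype(float) for n in('top','scene')}
box={'top':(slice(188,218),slice(262,296)),'scene':(slice(198,218),slice(248,280))}
for n in ims:
    im=ims[n];sy,sx=box[n];Y,X=np.mgrid[sy,sx];a=im[sy,sx]
    d=np.clip((a[...,2]-a[...,0]-15)/150,0,1)
    if n=='scene': d*=(X>266)
    o=np.array([(d*X).sum(),(d*Y).sum()])/d.sum()
    dark=(a.max(2)<110).astype(np.uint8)
    q=max(cv2.findContours(dark,0,1)[0],key=cv2.contourArea)
    h=cv2.convexHull(q)[:,0]
    if n=='scene': h=h[h[:,1]>204]
    # axis: fit projected circle r .03 at z .073 (visible edges)
    def res(p):
        t=np.linspace(0,2*np.pi,120);C=np.array([proj(n,[p[0]+.0295*np.cos(s),p[1]+.0295*np.sin(s),.072]) for s in t])
        return [cv2.pointPolygonTest(C.astype(np.float32),(float(u),float(v)),True)-.5 for u,v in h]
    s=least_squares(res,[.46,-.21],diff_step=1e-3)
    O=ray(n,*o,.0575);v=O[:2]-s.x
    print(n,'axis',s.x.round(4),'rms',np.std(s.fun),'tab px',o,'tab',O.round(4),'r',np.hypot(*v),'dir',np.arctan2(v[1],v[0]))
# plate edges in top image: subpixel gradient along right and front edges
g=ims['top'].min(2);g=cv2.GaussianBlur(g,(0,0),.8)
def edge(p0,p1,nr,z):
    P=[];p0,p1=map(np.array,(p0,p1));nr=np.array(nr)/np.linalg.norm(nr)
    for t in np.linspace(.1,.9,30):
        b=p0+(p1-p0)*t;ss=np.arange(-4,4.01,.25);m=(b[None]+ss[:,None]*nr).astype(np.float32)
        val=cv2.remap(g.astype(np.float32),m[:,:1].copy(),m[:,1:].copy(),1)[:,0];k=np.abs(np.diff(val)).argmax();P.append(ray('top',*(m[k]+nr*.125),z)[:2])
    P=np.array(P,np.float32);vx,vy,x,y=cv2.fitLine(P,cv2.DIST_HUBER,0,.01,.01)[:,0];return np.arctan2(vy,vx),(x,y)
print('right',edge((286,135),(309,205),(1,-.33),.055));print('front',edge((252,224),(309,206),(.3,1),.055));print('left',edge((229,152),(251,222),(-1,.33),.055))
```

```text
Traceback (most recent call last):
  File "h.py", line 7, in proj
    p=cams.camera_params(n);T=np.linalg.inv(np.array(p['T']));c=T[:3,:3]@np.array(P)+T[:3,3]
ValueError: time passes only in moves, steps and waits
```

Create h.py:
```python
import numpy as np
from station import arm, cams, workorder
CP={n:cams.camera_params(n) for n in('top','scene')}
def ray(n,u,v,z):
    p=CP[n];T=np.array(p['T']);d=T[:3,:3]@np.array([(u-p['cx'])/p['fx'],(v-p['cy'])/p['fy'],1]);o=T[:3,3]
    return o+d*(z-o[2])/d[2]
```

Create m.py:
```python
import cv2
from h import *
from scipy.optimize import least_squares
ims={n:cv2.imread(f'pics/{n}0.png').astype(float) for n in('top','scene')}
box={'top':(slice(188,218),slice(262,296)),'scene':(slice(198,218),slice(248,280))}
for n in ims:
    im=ims[n];sy,sx=box[n];Y,X=np.mgrid[sy,sx];a=im[sy,sx]
    d=np.clip((a[...,2]-a[...,0]-15)/150,0,1)
    if n=='scene': d*=(X>266)
    o=np.array([(d*X).sum(),(d*Y).sum()])/d.sum()
    dark=(a.max(2)<125).astype(np.uint8)
    q=max(cv2.findContours(dark,0,1)[0],key=cv2.contourArea)
    h=cv2.convexHull(q)[:,0]+[sx.start,sy.start]
    if n=='scene': h=h[h[:,1]>205]
    P=np.array([ray(n,u,v,.072)[:2] for u,v in h])
    s=least_squares(lambda p:np.hypot(*(P-p[:2]).T)-p[2],[.46,-.21,.03])
    O=ray(n,*o,.0575);v=O[:2]-s.x[:2]
    print(n,'axis,r',s.x.round(4),'rms',np.std(s.fun),'tab px',o,'tab',O.round(4),'r',np.hypot(*v),'dir',np.arctan2(v[1],v[0]))
g=cv2.GaussianBlur(ims['top'].min(2),(0,0),.8)
def edge(p0,p1,nr,z):
    P=[];p0,p1=map(np.array,(p0,p1));nr=np.array(nr)/np.linalg.norm(nr)
    for t in np.linspace(.1,.9,30):
        b=p0+(p1-p0)*t;ss=np.arange(-4,4.01,.25);m=(b[None]+ss[:,None]*nr).astype(np.float32)
        val=cv2.remap(g.astype(np.float32),m[:,:1].copy(),m[:,1:].copy(),1)[:,0];k=np.abs(np.diff(val)).argmax();P.append(ray('top',*(m[k]+nr*.125),z)[:2])
    P=np.array(P,np.float32);vx,vy,x,y=cv2.fitLine(P,cv2.DIST_HUBER,0,.01,.01)[:,0];return np.arctan2(vy,vx),np.array([x,y])
R,F,L=[edge(*e,.055) for e in[((286,135),(309,205),(1,-.33)),((252,224),(309,206),(.3,1)),((229,152),(251,222),(-1,.33))]]
print(R,F,L)
n=np.array([-np.sin(R[0]),np.cos(R[0])]);print('width',n@(L[1]-R[1]))
```

```bash
python3 m.py
```

```text
top axis,r [ 0.4606 -0.2117  0.026 ] rms 0.0005422605755729339 tab px [285.96525424 203.81864407] tab [ 0.4572 -0.2406  0.0575] r 0.029029244378411666 dir -1.690527610196945
scene axis,r [ 0.4569 -0.217   0.0268] rms 0.00035628779028572434 tab px [271.75409836 206.75409836] tab [ 0.4922 -0.233   0.0575] r 0.03876651057638983 dir -0.4250085996768603
(np.float32(0.29422125), array([ 0.57218933, -0.2822501 ], dtype=float32)) (np.float32(-1.2785999), array([ 0.42203712, -0.23791534], dtype=float32)) (np.float32(0.2902948), array([ 0.52742344, -0.08600742], dtype=float32))
width 0.20079166
```

Run:
```python
import cv2
from h import *
for n,sy,sx in(('top',slice(189,199),slice(278,289)),('scene',slice(201,212),slice(267,278))):
    a=cv2.imread(f'pics/{n}0.png').astype(float)[sy,sx];Y,X=np.mgrid[sy,sx]
    s=a[...,2]-a[...,0];print(n);print(s.astype(int))
    d=np.clip(s-20,0,None);o=np.array([(d*X).sum(),(d*Y).sum()])/d.sum()
    O=ray(n,*o,.0575)[:2]
    for ax in((.460,-.2115),(.4569,-.217)):
        v=O-ax;print(o,O.round(4),'r',np.hypot(*v).round(4),'knob angle',.2922-np.arctan2(v[1],v[0]))
```

```text
top
[[  0   0   0   0   0   0   0   0   0   0   0]
 [  0   0   0   0   0   0   0   0   0   0   0]
 [  0   0   0   0   0   2   1   0   0   0   0]
 [  0   0   0   0   7  29   9   0   0   0   0]
 [  0   0   2  12  62  88  20   1   0   0   0]
 [ -3  -1  27  86 128  76   6   0   0   1   0]
 [ -3  -3  20  84 124  61   3   0   0   0   0]
 [ -2  -4  -2  15  32  21   4   0   0   0   0]
 [  1  -5  -5  -5  -1  -1  -1   0   0   0   0]
 [  3  -2  -5  -6  -5  -4  -4  -1   0   0   0]]
[282.05363322 194.18512111] [ 0.4885 -0.229 ] r 0.0335 knob angle 0.8430141727148981
[282.05363322 194.18512111] [ 0.4885 -0.229 ] r 0.0339 knob angle 0.6555836869532452
scene
[[  0   0   0   0   0   0   1   0   1   1   0]
 [  3   0   0   0   0   0   0   0   0   0   0]
 [ -5   1   4   0   0   0  -1   0   0   0   0]
 [-10  -7  -4   1   0  -1  -1  -1  -1   0   0]
 [ -8  -8 -11  -3   0  -2  -6  -2  -1   0   0]
 [ -7  -6 -14   5  84  35  62   6  -2  -1   0]
 [ -6  -9 -12   5 155 153  73  -4  -2  -1   0]
 [ -9  -8 -13  -3  31   0  -5  -3  -1  -1   0]
 [-10  -9  -9  -6  -4   0  -3   0  -1   1   0]
 [ -6  -8  -4  -4  -4   0   0  -1   0   0   0]
 [ -5  -7  -4  -8   0   0   0   0   0   0   0]]
[271.74613687 206.75717439] [ 0.4922 -0.2329] r 0.0387 knob angle 0.8799885067998181
[271.74613687 206.75717439] [ 0.4922 -0.2329] r 0.0387 knob angle 0.7166841306368892
```

The axis is at (0.460, -0.2115), which agrees with the plate edges: width 0.2008 and yaw 0.292. The tab is at about 0.86 rad. I'll approach with tool yaw -2.849, the half-turn version, so the last joint keeps its range.

Emit:
nudge_tcp --moves '{"jaw": [0.06,0.06,0.06,0.06,0.06,0.06,0.06,0.06,0.06,0.06,0.06,0.06,0.06],"dx": [0.35,0.35,0.35,0.35,0.35,0.35,0.35,0.35,0.35,0.35,0.35,0.35,0.35],"dy": [0.315,0.315,0.315,0.315,0.315,0.315,0.315,0.315,0.315,0.315,0.315,0.315,0.315],"dz": [0,0,0,0,0,0,0,0,0,0,0,0,0],"twist": [1.5,1.5,1.5,1.5,1.5,1.5,1.5,1.5,1.5,1.5,1.5,1.5,1.5]}' --grip_force 30

```text
t: 1.18
eef_pos: [0.4612, 0.197, 0.2264]
ee_rot: [3.141, -0.001, -1.901]
force: [-0.1, -0.2, -0.2]
width: 0.0599
gripper_force: 0.0
```

Create to.py:
```python
import sys
from h import *
s=arm.get_state();p=np.array(s['eef_pos']);y=s['ee_rot'][2];d=np.array([.460,-.2115])-p[:2]
print('q',np.round(s['q'],3),'pos',p.round(4),'rpy',np.round(s['ee_rot'],4),'F',np.round(s['force'],1))
t=(.2922-np.pi)-y
print('dx',np.cos(y)*d[0]+np.sin(y)*d[1],'dy',np.sin(y)*d[0]-np.cos(y)*d[1],'turn',-t)
```

```bash
python3 to.py
```

```text
q [ 0.796  0.071 -0.362 -0.    -1.139 -1.126] pos [0.4612 0.197  0.2264] rpy [ 3.1413e+00 -7.0000e-04 -1.9007e+00] F [-0.1 -0.2 -0.2]
dx 0.3868349002816508 dy -0.1312278547480844 turn 0.9487029681560999
```

Emit:
nudge_tcp --moves '{"jaw": [0.04,0.04,0.04,0.04,0.04,0.04,0.04,0.04,0.04,0.04,0.04,0.04,0.04,0.04,0.04,0.04],"dx": [0.387,0.387,0.387,0.387,0.387,0.387,0.387,0.387,0.387,0.387,0.387,0.387,0.387,0.387,0.387,0.387],"dy": [-0.131,-0.131,-0.131,-0.131,-0.131,-0.131,-0.131,-0.131,-0.131,-0.131,-0.131,-0.131,-0.131,-0.131,-0.131,-0.131],"dz": [0,0,0,0,0,0,0,0,0,0,0,0,0,0.06,0.1,0.1],"twist": [0.949,0.949,0.949,0.949,0.949,0.949,0.949,0.949,0.949,0.949,0.949,0.949,0.949,0.949,0.949,0.949]}'

```text
t: 2.52
eef_pos: [0.4612, -0.2063, 0.1224]
ee_rot: [3.139, -0.004, -2.837]
force: [-0.3, -0.4, 0.3]
width: 0.0396
gripper_force: 0.0
```

```bash
python3 to.py
```

Run:
```python
from station import arm, cams, workorder
import cv2,numpy as np
f=lambda i:cv2.resize(i,None,fx=4,fy=4,interpolation=2)
a=cams.grab_frame('top')[150:240,230:325,::-1];b=cams.grab_frame('scene')[145:235,220:315,::-1]
cv2.imwrite('pics/a1.png',np.hstack([f(a),f(b)]))
```

```text
q [-0.033  0.18  -0.495 -0.002 -0.9   -1.232] pos [ 0.4612 -0.2063  0.1224] rpy [ 3.1386 -0.0035 -2.8367] F [-0.3 -0.4  0.3]
dx 0.0027547476735736054 dy -0.004602250398541266 turn 0.012689806461311903
```

View pics/a1.png

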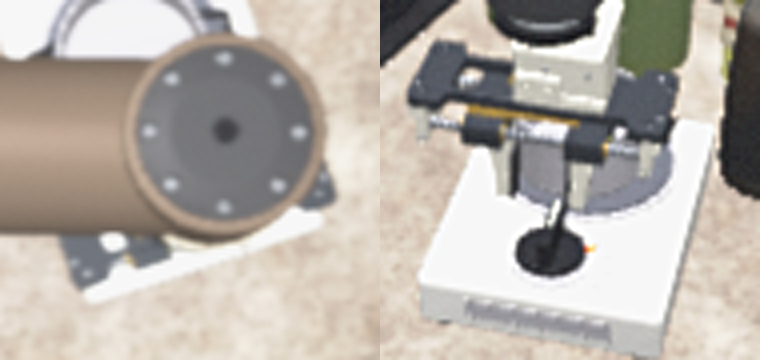

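The picture shows the open fingers above and on either side of the bar, closing across it. I'll let the arm settle before reading the pose.

Emit:
nudge_tcp --moves '{"jaw": [0.04,0.04],"dx": [0,0],"dy": [0,0],"dz": [0,0],"twist": [0,0]}' --quiet true

```text
ok
```

```bash
python3 to.py
```

```text
q [-3.400e-02  1.760e-01 -4.860e-01  1.000e-03 -9.070e-01 -1.232e+00] pos [ 0.4652 -0.208   0.1284] rpy [-3.1402e+00  2.3000e-03 -2.8365e+00] F [-0.2  0.3  0.3]
dx 0.00599484820517656 dy -0.0018259939412015504 turn 0.012936953898357917
```

Emit:
nudge_tcp --moves '{"jaw": [0.04,0.04,0.04,0.04,0.04],"dx": [0.005,0.005,0.005,0.005,0.005],"dy": [-0.002,-0.002,-0.002,-0.002,-0.002],"dz": [0.025,0.04,0.05,0.05,0.05],"twist": [0.013,0.013,0.013,0.013,0.013]}'

```text
t: 3.2
eef_pos: [0.4602, -0.212, 0.0776]
ee_rot: [-3.141, 0.001, -2.851]
force: [0.5, 0.6, 1.3]
width: 0.0402
gripper_force: 0.0
```

```bash
python3 to.py
```

Run:
```python
from station import arm, cams, workorder
import cv2,numpy as np
cv2.imwrite('pics/a2.png',cv2.resize(cams.grab_frame('scene')[165:240,220:315,::-1],None,fx=6,fy=6,interpolation=2))
```

```text
q [-4.300e-02  2.370e-01 -5.500e-01  1.000e-03 -7.830e-01 -1.237e+00] pos [ 0.4602 -0.212   0.0776] rpy [-3.1409e+00  9.0000e-04 -2.8510e+00] F [0.5 0.6 1.3]
dx 7.528351329310555e-05 dy 0.0005246375996557435 turn -0.0016043487616439478
```

View pics/a2.png

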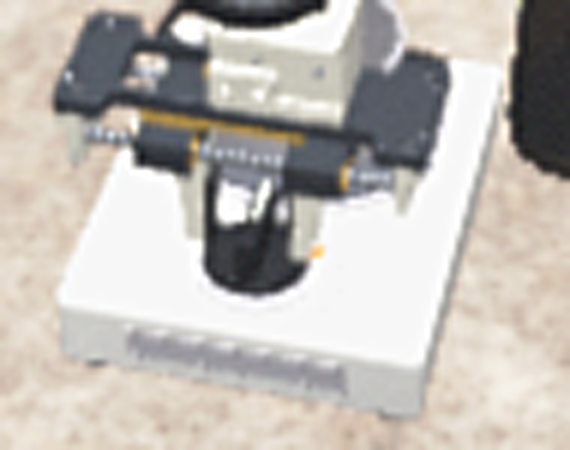

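The fingers straddle the bar on both sides, just above the skirt. Next I close and push down.

Emit:
nudge_tcp --moves '{"jaw": [0.0,0.0,0.0,0.0,0.0],"dx": [0,0,0,0,0],"dy": [0,0,0,0,0],"dz": [0,0,0,0,0],"twist": [0,0,0,0,0]}' --grip_force 30

```text
t: 3.67
eef_pos: [0.4602, -0.2132, 0.0772]
ee_rot: [-3.139, 0.001, -2.851]
force: [2.3, -24.5, -8.5]
width: 0.0125
gripper_force: 12.2
```

Emit:
nudge_tcp --moves '{"jaw": [0,0,0,0,0],"dx": [0,0,0,0,0],"dy": [0,0,0,0,0],"dz": [0.004,0.008,0.012,0.012,0.012],"twist": [0,0,0,0,0]}'

```text
t: 4.08
eef_pos: [0.4615, -0.214, 0.0679]
ee_rot: [-3.137, 0.003, -2.85]
force: [-5.2, -7.2, 24.3]
width: 0.0118
gripper_force: 30.0
```

```bash
python3 to.py
```

```text
q [-0.045  0.251 -0.561  0.005 -0.755 -1.237] pos [ 0.4615 -0.214   0.0679] rpy [-3.1372e+00  2.9000e-03 -2.8497e+00] F [-5.2 -7.2 24.3]
dx 0.0006949105437342852 dy 0.0027930797546928407 turn -0.00034427699627492814
```

The bar is held at 12 mm. The knob is fully down, with 24 N against the 9 N spring. I'll shift 2 mm in the direction of the side force and turn clockwise.

Emit:
nudge_tcp --moves '{"jaw": [0,0,0,0,0,0,0,0,0,0,0],"dx": [0,0,0,0,0,0,0,0,0,0,0],"dy": [-0.002,-0.002,-0.002,-0.002,-0.002,-0.002,-0.002,-0.002,-0.002,-0.002,-0.002],"dz": [0,0,0,0,0,0,0,0,0,0,0],"twist": [0.1,0.2,0.3,0.4,0.5,0.6,0.7,0.8,0.87,0.87,0.87]}'

```text
t: 5.0
eef_pos: [0.4614, -0.2148, 0.0678]
ee_rot: [3.142, 0.004, 2.563]
force: [-7.2, 1.5, 29.2]
width: 0.0117
gripper_force: 30.0
```

```bash
python3 to.py
```

```text
q [-0.048  0.252 -0.558  0.003 -0.757 -2.104] pos [ 0.4614 -0.2148  0.0678] rpy [3.1415 0.0038 2.5625] F [-7.2  1.5 29.2]
dx 0.0030043657343938835 dy 0.0020346677548326335 turn 5.4119072779301565
```

Emit:
nudge_tcp --moves '{"jaw": [0,0,0,0],"dx": [0,0,0,0],"dy": [0,0,0,0],"dz": [-0.005,-0.01,-0.011,-0.011],"twist": [0,0,0,0]}'

```text
t: 5.33
eef_pos: [0.4609, -0.2145, 0.0756]
ee_rot: [3.141, 0.002, 2.561]
force: [2.9, -5.3, -4.8]
width: 0.0118
gripper_force: 30.0
```

Emit:
nudge_tcp --moves '{"jaw": [0.04,0.04,0.04,0.04,0.04,0.04,0.04,0.04],"dx": [0,0,0,0,0,0,0,0],"dy": [0,0,0,0,0,0,0,0],"dz": [0,0,0,0,-0.03,-0.07,-0.11,-0.11],"twist": [0,0,0,0,0,0,0,0]}'

```text
t: 6.0
eef_pos: [0.4639, -0.215, 0.1935]
ee_rot: [3.138, 0.011, 2.563]
force: [1.8, 0.0, 1.8]
width: 0.0401
gripper_force: 0.0
```

```bash
python3 to.py
```

```text
q [-0.047  0.107 -0.402  0.003 -1.05  -2.103] pos [ 0.4639 -0.215   0.1935] rpy [3.1381 0.011  2.563 ] F [1.8 0.  1.8]
dx 0.005186418277124157 dy 0.0007943330294650267 turn 5.412375346839848
```

Emit:
nudge_tcp --moves '{"jaw": [0.04,0.04,0.04,0.04,0.04,0.04,0.04,0.04],"dx": [0.137,0.137,0.137,0.137,0.137,0.137,0.137,0.137],"dy": [0.209,0.209,0.209,0.209,0.209,0.209,0.209,0.209],"dz": [0,0,0,0,0,0,0,0],"twist": [0,0,0,0,0,0,0,0]}'

```text
t: 6.67
eef_pos: [0.4598, 0.0383, 0.1857]
ee_rot: [3.141, 0.0, 2.566]
force: [-0.4, -0.6, -0.6]
width: 0.0398
gripper_force: 0.0
```

Run:
```python
from station import arm, cams, workorder
import cv2,numpy as np
f=lambda i:cv2.resize(i,None,fx=9,fy=9,interpolation=2)
A,B=[np.mean([cams.grab_frame(n)[:,:,::-1].astype(float) for _ in range(3)],0).astype(np.uint8) for n in('top','scene')]
cv2.imwrite('pics/top1.png',A);cv2.imwrite('pics/scene1.png',B)
cv2.imwrite('pics/b1.png',np.hstack([f(A[185:225,258:300]),f(B[190:230,242:284])]))
```

```text
(no output)
```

View pics/b1.png

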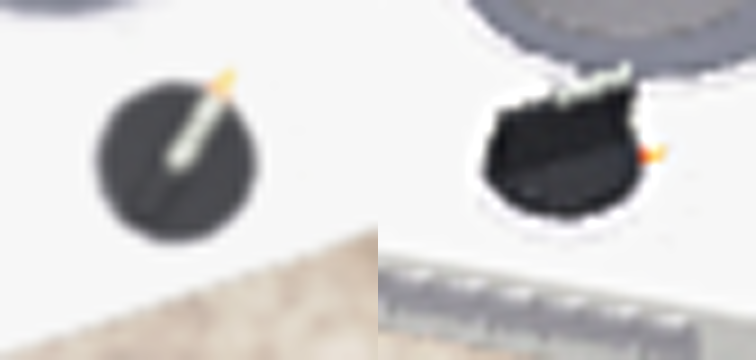

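In the top view the white line runs from about (178,163) to (222,90) in the crop and the tab from (215,95) to (233,70), so they look aligned. I'll check with numbers.

Run:
```python
import cv2
from h import *
from scipy.optimize import least_squares
a=cv2.imread('pics/top1.png').astype(float);sy,sx=slice(188,218),slice(264,292);b=a[sy,sx];Y,X=np.mgrid[sy,sx]
q=max(cv2.findContours((b.max(2)<140).astype(np.uint8),0,1)[0],key=cv2.contourArea)
h=cv2.convexHull(q)[:,0]+[sx.start,sy.start]
P=np.array([ray('top',u,v,.072)[:2] for u,v in h])
s=least_squares(lambda p:np.hypot(*(P-p[:2]).T)-p[2],[.46,-.21,.03],loss='soft_l1',f_scale=.001);ax=s.x[:2]
print('axis r',s.x,np.std(s.fun))
d=b[...,2]-b[...,0];d=np.where((d>20)&(X>278)&(Y<199),d,0)
for thr in(20,60):
    w=np.where(d>thr,d,0);o=np.array([(w*X).sum(),(w*Y).sum()])/w.sum();T=ray('top',*o,.0575)[:2]-ax;print('tab',np.hypot(*T),.2922-np.arctan2(T[1],T[0]))
# pointer: light, neutral px inside disc
c=np.array([277.5,202.9]);R=np.hypot(X-c[0],Y-c[1]);w=np.where((R<7.5)&(d<20),np.clip(b.min(2)-95,0,None),0)
pts=np.array([ray('top',x,y,.099)[:2] for x,y in zip(X[w>0],Y[w>0])]);ww=w[w>0]
m=np.average(pts,axis=0,weights=ww);e,V=np.linalg.eigh(np.cov(pts.T,aweights=ww));v=V[:,1];v*=np.sign(v@(m-ax))
print('ptr line angle',.2922-np.arctan2(v[1],v[0]),'via axis',.2922-np.arctan2(*(m-ax)[::-1]),m-ax,len(ww))
```

```text
axis r [ 0.46067083 -0.21136756  0.0264895 ] 0.0004411447332984571
tab 0.03365378902244256 0.8678808870578918
tab 0.0339762384748984 0.8597522900008059
ptr line angle 0.8849132059268832 via axis 0.8733376176096223 [ 0.00749943 -0.00492559] 33
```

The pointer is at about 0.875 rad and the tab at about 0.864. That is well inside the 0.13 rad tolerance, and the knob is up with the arm clear.

```bash
python3 -c "
from station import arm, cams, workorder
print(workorder.job_done())"
```

```text
the job is handed in; nothing more can be done
None
```

I pushed the knob down, turned it clockwise to about 0.875 rad (the orange tab measures about 0.864 in the camera images), let it spring back up, backed the arm away and handed the job in; no verdict came back.

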